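# Push an engraving blank home in its fixture

### The job

Get the aluminium blank ready for engraving: push it along the fixture plate until its long edge lies flush against the fence while still well clear of the stop, then push it along the fence until its end rests against the square stop block (the stop may be at either end of the fence; the round stud at the other end is not it). Only push it with the fingers: do not lift or tip it, and leave the small jack, the bush and everything else on the bench where they are. Finish with the blank fully home against both fence and stop and the robot clear.

Things in the scene. Friction and masses are not known exactly. Their poses are not given: they have to be found in the camera images.
- fixture: Grey flat-topped tooling plate fixed to the bench, 260 (x) x 440 (y) x 20 mm; yaw within 0.25 rad. Origin: centre of its underside, z=0; top at 20 mm. A steel fence bar fixed on it, 24 mm thick, 400 mm long along y, top 50 mm above the bench, stands at the far side (+x, away from the robot); its working face looks to -x, at x = +100 mm. Slot lines are only looks.
- fence_mid (a point): Middle of the fence's working face, at its top edge (fixture x = 100, y = 0, z = 50 mm).
- stop: Square-cornered steel stop block fixed on the plate at one end of the fence, 60 (x) x 30 (y) x 35 mm tall, axes parallel to the fixture's. Origin: centre of its underside, at fixture x = 50, y = +165 or -165 mm (either end, varies). Stopping face: the one towards the plate's middle, 15 mm from the origin.
- stud: Round threaded clamping stud, 12 mm thick, 40 mm tall with a 24 mm nut and 30 mm washer at its foot, fixed on the plate at the other end of the fence (fixture x = 50 mm, y = 165 mm, away from the stop). Origin: centre of its underside. Not used, must only be avoided.
- blank: The work: aluminium blank, 100 (x) x 130 (y) x 20 mm, 0.5 to 0.9 kg, loose on the plate, top 40 mm above the bench, flat marks on top. Origin: centre of its underside. Starts 60 to 85 mm short of home in x, 60 to 110 mm in y, turned up to 0.3 rad; its +x long side goes to the fence. Slides at 3 to 10 N. Home: fixture x = 50 mm, 80 mm along y from the stop's origin.
- jack: Bystander: small dark steel machinist's jack, waisted round post 32 mm across, 38 mm tall, loose on the near part of the fixture plate near its +y end (about fixture x = -100, y = 185 mm). Origin: centre of its underside.
- bush: Bystander: steel drill bush, ring 32 mm outside, 18 mm bore, 22 mm tall, loose on the near part of the fixture plate near its -y end (about fixture x = -100, y = -185 mm). Origin: centre of its underside.
- offcut: Bystander: wooden offcut 100 x 45 x 22 mm on the bench. Origin: centre of its underside.
- driver: Bystander: screwdriver with red handle lying on the bench to the robot's left.
- spanner: Bystander: steel spanner lying on the bench to the robot's right.
- tin: Bystander: round tin 72 mm across, 85 mm tall, to the side of the fixture on the right. Origin: centre of its underside.
- mug: Bystander: white mug 80 mm across, 90 mm tall, to the side of the fixture on the left. Origin: centre of its underside.

How it is judged:
By the outcome, as a careful person would: the job done as asked, in the order asked, and still so for the second after the job is handed in, with the robot touching nothing.
It also fails if it takes over 59 s, if anything falls off the work surface, if the arm or the gripper's body presses on something with over 40 N, if the wrist force passes 120 N, or if a joint passes its speed limit or range.

### The arm

A 6-joint arm with a two-finger parallel gripper is mounted at the origin on the work surface. World frame = base frame: x ahead of the robot, y to its left, z up, the work surface at z = 0. Lengths are in m, angles in degrees, forces in N, time in s.
With the tool pointing down it reaches from about 0.4 to 0.825 m from the base axis. Payload 7 kg.
Tool frame: the origin (TCP) lies between the finger pads; the fingertips stand 19 mm ahead of it and the grasp point (between the pads) is the TCP; z points along the fingers, y is the line along which they close (so a half turn about z gives the same grasp; the last joint's range is limited). The gripper opens to 88 mm and grips with 3 to 60 N. Pads are 19 mm wide; open, the fingers measure 130 mm over their backs; the gripper's body (78 mm by 193 mm) begins 47 mm behind the grasp point.
Start: joints at [-59.754, 20.546, 0.682, 0, -70.136, -16.507], TCP at [0.16, -0.656, 0.246] pointing down, gripper open.
Joint ranges: [-176.03, 176.03], [-82.01, 121.73], [-58.28, 71.71], [-173.87, 95.51], [-174.79, -0.11], [-173.66, 173.66]. Speed limits (degrees/s): [136.94, 136.94, 172.46, 180, 180, 180].

### API

Orientations are given as [roll, pitch, yaw] about the fixed x, y, z axes, in that order (R = Rz(yaw) Ry(pitch) Rx(roll)).
In Python, from plant import get_obs, snapshot, close_job, spot_in, spot_point gives the robot as it stands.
- The arm moves only by the tool play_rows, never from a script. Its argument "plan" is a list of rows, each a list of 6 numbers: the shift along the tool's x, y, z in cm, then the turn, a rotation vector about the tool's x, y, z in degrees. A call has 1 to 20 rows; each row shifts and turns the commanded pose from where the row before left it, along the tool's axes as they then stand; what a row does not reach is not made up. A row lasts 1/12 s, in which the tool goes at most 41.7 mm and 7.16 degrees, less where a joint would pass 70% of its speed; a pose out of reach is approached as far as the arm can. A call is refused whole if a number of a shift passes 4.17 or a number of a turn 7.16, either way. A call with a gripper value outside its range is refused whole. "grip" is the finger opening in cm, from 0 to 8.76, set as the call begins (left out, the last holds). The fingers move at their own pace and stop on an object; the grip force is fixed at half the most. Time passes only in rows, so rows that do not move let the fingers close. It gives the time, the measured TCP pose, the force, the opening and the grip force at its end, in the units of the state.
- get_obs(): the state, without advancing time (a new reading comes with each control period).
- snapshot(name): name is "side" or "top"; returns a dict with "frame" (480x640x3 uint8, red, green, blue), "fx", "fy", "cx", "cy" (pixels), "k1" (the pictures are not rectified: a ray, as slopes to the right and down, at radius r is drawn at 1 + k1 r^2 times it, then the intrinsics apply), "position" and "attitude" of the camera in the world. Camera axes: x right, y down, z forward; pixel columns grow to the right and rows downward; lengths in m; the calibration is good to about 2 mm. A picture is of the moment at which its call begins. There is no depth.
- close_job(): hands the job in; it is judged then, once.
Trained networks look in the newest picture that a camera, given by its name, has taken for a name from the list of things; names that differ only in an ending like _2 or _b are one class to them, and where a whole thing is asked for, a point or a joint stands for the part that bears it (a point fixed in the world has none). Each returns a list of dicts, best first, with "score" (0 to 1); they miss things now and then, are a little off and sometimes report something else, mostly with a low value. They report only what shows in the picture. A call takes as long as a camera call.
- spot_in(camera, thing): "position" ([x, y, z] in m, in world coordinates, good to about 4 mm: the middle of the surface that is visible of it).
- spot_point(camera, thing): "position" ([x, y, z] in m, in world coordinates, good to about 4 mm: a listed point, or the origin of a listed thing).
The state is a dict: "clock": time; "joint_pos": joint angles; "qvel": joint speeds; "tau": joint torques, N m; "tool_pos": TCP position; "orientation": TCP orientation; "force": force on the tool from outside, world axes, zero at the start; "moment": the same for the moment, N m; "opening": finger opening in m; "gripper_force": force on a finger pad.
Only numpy, scipy, OpenCV 4.12 (cv2) and the standard library are available. Lean on these libraries where they do the work, as an engineer would, in place of code of your own. Each camera call takes 0.05 s, during which the arm holds its last target. There are 200 camera calls.

## Working session

There is one attempt and no reset: what is moved stays moved. The work goes in short steps, Python scripts to look and compute and a tool call to move; the robot and the scene stay as the last step left them, time stands still between calls to the robot, and variables do not carry over. Pictures are saved under pics/ and viewed, at most 10 in all, crops included, and the job is handed in when it is done.

Besides the shell and the picture viewer there is one more tool, called after "Request:" by a JSON object that holds its "method" and its "body". play_rows: Moves the arm, as the interface text tells. Its arguments: {"type":"object","properties":{"plan":{"type":"array","items":{"type":"array","items":{"type":"number"}}},"grip":{"type":"number"}},"required":["plan"]}

```bash
mkdir -p pics; ls; cat > h.py <<'E'
import numpy as np, cv2
from plant import *
from scipy.spatial.transform import Rotation as R
def save(cam,fn):
    s=snapshot(cam); cv2.imwrite('pics/'+fn,s['frame'][:,:,::-1]); return s
E
python3 - <<'E'
from h import *
s=save('top','t0.png'); print({k:v for k,v in s.items() if k!='frame'})
s2=save('side','s0.png'); print({k:v for k,v in s2.items() if k!='frame'})
print(get_obs())
for c in ('top','side'):
  for n in ('fence_mid','stop','stud','blank','jack','bush','fixture'):
    print(c,n,[(np.round(d['position'],4).tolist(),round(d['score'],2)) for d in spot_point(c,n)][:2])
E
```

```text
pics
{'fx': 510.8903602653867, 'fy': 510.8903602653867, 'cx': 323.31223143783427, 'cy': 242.58981729531763, 'k1': -0.10584943955240339, 'position': array([ 0.42010971, -0.02050846,  1.47624819]), 'attitude': array([-176.83250644,    0.60336208,  -90.85914516])}
{'fx': 454.67106785807056, 'fy': 454.67106785807056, 'cx': 326.0180550375126, 'cy': 235.2764383535975, 'k1': -0.09213545548273568, 'position': array([0.30768517, 0.68949735, 0.73742929]), 'attitude': array([-133.60573959,   -0.19605339, -164.95754062])}
{'clock': 0.1, 'joint_pos': array([-5.97543161e+01,  2.05879898e+01,  6.38293955e-01, -1.75587290e-02,
       -7.01367171e+01, -1.65056471e+01]), 'qvel': array([ 0.07316685, -0.08885989,  0.17163019,  0.06923772,  0.00874645,
        0.04931701]), 'tau': array([-2.74757695e-03, -5.84161520e+01,  2.93754190e+01,  7.01547280e+00,
        1.02704132e-02, -4.58959062e-05]), 'tool_pos': array([ 0.16018172, -0.6552857 ,  0.24470395]), 'orientation': array([ 1.79912458e+02, -8.72607270e-03, -1.66265935e+02]), 'force': array([-0.44608796,  0.27260095,  0.03759316]), 'moment': array([-0
[... 214 characters left out ...]
 0.5)]
top stud [([0.6402, -0.1665, 0.0174], 0.42)]
top blank [([0.5703, -0.0214, 0.0213], 0.71)]
top jack [([0.6919, -0.003, 0.0498], 0.75), ([0.4764, 0.1809, 0.018], 0.45)]
top bush [([0.5076, -0.4648, -0.0005], 0.56), ([0.4838, -0.1889, 0.0191], 0.53)]
top fixture [([0.5856, -0.001, -0.0043], 0.86)]
side fence_mid [([0.6894, -0.0048, 0.0532], 0.95)]
side stop [([0.6391, 0.1613, 0.0174], 0.59)]
side stud [([0.6403, -0.1717, 0.0134], 0.69), ([0.6376, 0.1601, 0.0197], 0.53)]
side blank [([0.5726, -0.0162, 0.0193], 0.72)]
side jack [([0.4791, 0.1786, 0.0186], 0.76)]
side bush [([0.4788, -0.1889, 0.0203], 0.53)]
side fixture [([0.5904, -0.0004, 0.0028], 0.66), ([0.6396, 0.1608, 0.0185], 0.33)]
```

View pics/t0.png

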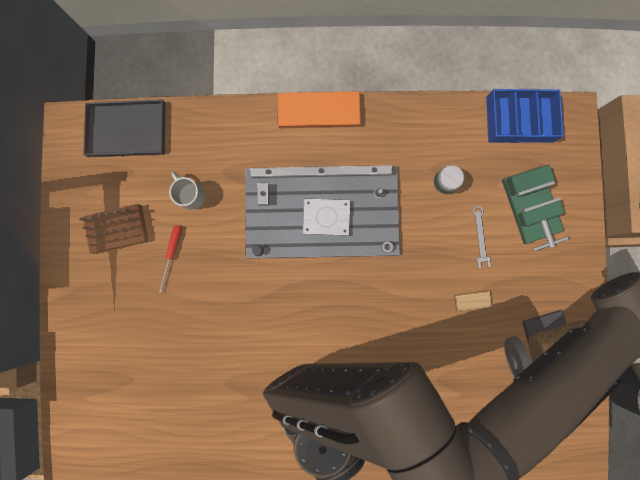

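View pics/s0.png

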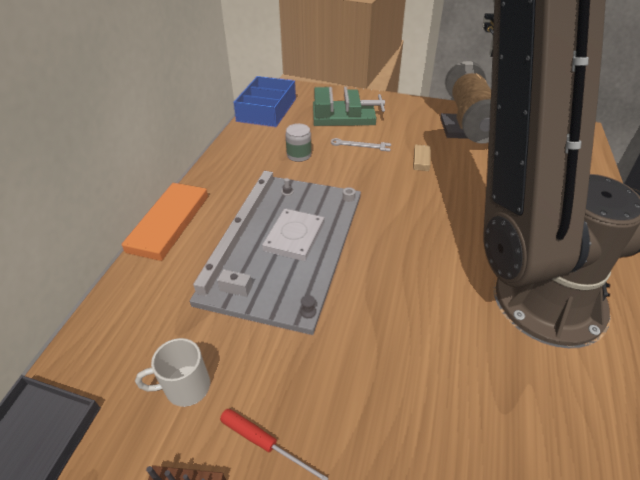

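The top picture shows the stop at the left, +y (263,193), the stud at (380,192), the blank at (327,217) and the jack and bush at (258,251) and (388,247). The side picture agrees: stop at (235,282), blank at (294,233). Next I measure the yaws.

```bash
cat >> h.py <<'E'
def cam(s):
    K=np.array([[s['fx'],0,s['cx']],[0,s['fy'],s['cy']],[0,0,1]]); D=np.array([s['k1'],0,0,0,0.])
    return K,D,R.from_euler('xyz',s['attitude'],degrees=True).as_matrix(),np.array(s['position'])
def unproj(s,px,z):
    K,D,M,p=cam(s); px=np.array(px,float).reshape(-1,1,2)
    # k1 model: ray*(1+k1 r^2) with r of the ideal ray = OpenCV
    u=cv2.undistortPoints(px,K,D)[:,0]; d=np.c_[u,np.ones(len(u))]@M.T
    return p+d*((z-p[2])/d[:,2])[:,None]
def proj(s,P):
    K,D,M,p=cam(s); return cv2.projectPoints((np.array(P,float)-p)@M,np.zeros(3),np.zeros(3),K,D)[0][:,0]
def rectify(s,z,x0=.44,x1=.74,y0=-.24,y1=.24,mm=1.5):
    """orthophoto at height z: rows from x1 down, cols from y1 right"""
    X=np.arange(x1,x0,-.001*mm/2.5); Y=np.arange(y1,y0,-.001*mm/2.5)
    yy,xx=np.meshgrid(Y,X); q=proj(s,np.c_[xx.ravel(),yy.ravel(),np.full(xx.size,z)]).astype(np.float32).reshape(xx.shape+(2,))
    return cv2.remap(s['frame'],q[...,0],q[...,1],cv2.INTER_CUBIC)
def blank(s):
    im=rectify(s,.04,x0=.49,x1=.683); g=cv2.GaussianBlur(cv2.cvtColor(im,cv2.COLOR_RGB2GRAY),(5,5),0)
    t,m=cv2.threshold(g,0,255,cv2.THRESH_OTSU)
    m=cv2.morphologyEx(m,cv2.MORPH_CLOSE,np.ones((35,35)));m=cv2.morphologyEx(m,cv2.MORPH_OPEN,np.ones((61,61)))
    c=max(cv2.findContours(m,0,2)[0],key=cv2.contourArea); r=cv2.minAreaRect(c); k=.0006
    b=cv2.boxPoints(r); return [.683-r[0][1]*k,.24-r[0][0]*k],(r[1][0]*k,r[1][1]*k),r[2],np.c_[.683-b[:,1]*k,.24-b[:,0]*k],im,b
E
python3 - <<'E'
from h import *
s=snapshot('top')
c,wh,a,b,im,bp=blank(s); print(c,wh,a);print(b.round(4))
im2=rectify(s,.035); im2=cv2.cvtColor(im2,cv2.COLOR_RGB2BGR); print(im2.shape)
P=np.c_[(.24-b[:,1])/.0006,(.74-b[:,0])/.0006].astype(int)
cv2.polylines(im2,[P],True,(0,0,255),1)
cv2.imwrite('pics/r0.png',im2)
E
```

```text
[0.5738869384765626, -0.015216320800781225] (0.13071624755859373, 0.10140282897949218) 2.642545223236084
[[ 0.5263  0.0524]
 [ 0.6275  0.0477]
 [ 0.6215 -0.0828]
 [ 0.5202 -0.0782]]
(500, 800, 3)
```

View pics/r0.png

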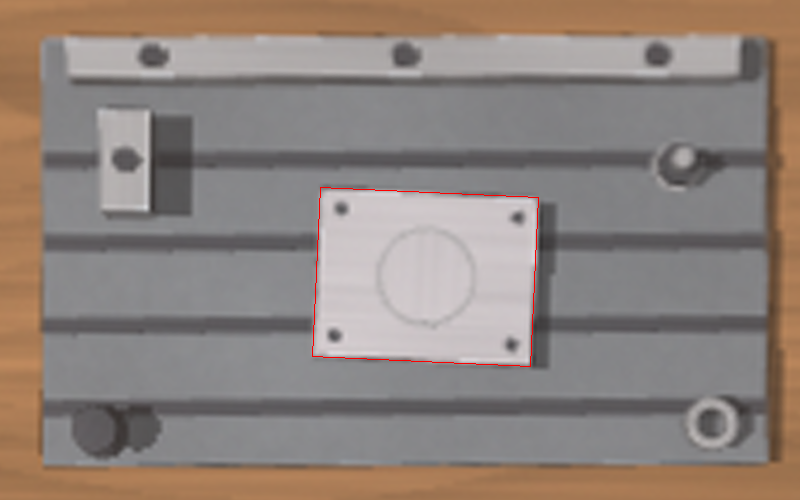

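Request:
{"method": "play_rows", "body": {"plan": [[0,0,0,0,0,6.97],[0,0,0,0,0,6.96],[-1.87,3.56,0,0,0,0],[-1.87,3.56,0,0,0,0],[-1.87,3.56,0,0,0,0],[-1.87,3.56,0,0,0,0],[-1.87,3.56,0,0,0,0],[-1.87,3.56,0,0,0,0],[-1.87,3.56,0,0,0,0],[-1.87,3.56,0,0,0,0],[-1.87,3.56,0,0,0,0],[-1.87,3.56,0,0,0,0],[-1.87,3.56,0,0,0,0],[-1.87,3.56,0,0,0,0],[-1.87,3.56,0,0,0,0],[-1.87,3.56,0,0,0,0],[-1.87,3.56,0,0,0,0],[-1.87,3.56,0,0,0,0],[-1.87,3.56,0,0,0,0],[0,0,0,0,0,0]], "grip": 6}}

```text
clock: 2.52
tool_pos: [0.4832, -0.0468, 0.2458]
orientation: [180.0, 0.1, -180.0]
force: [0.3, 0.1, 0.2]
opening: 0.0599
gripper_force: 0.0
```

Request:
{"method": "play_rows", "body": {"plan": [[-0.7,1.6,0,0,0,0.2],[-0.7,1.6,0,0,0,0],[0,0,3.5,0,0,0],[0,0,3.5,0,0,0],[0,0,3.5,0,0,0],[0,0,3.5,0,0,0],[0,0,2,0,0,0],[0,0,2,0,0,0],[0,0,1,0,0,0],[0,0,0,0,0,0],[0,0,0,0,0,0]]}}

```text
clock: 3.43
tool_pos: [0.4943, -0.0198, 0.0554]
orientation: [-180.0, -0.1, 179.6]
force: [1.4, 0.0, 0.2]
opening: 0.0602
gripper_force: 0.0
```

Request:
{"method": "play_rows", "body": {"plan": [[0,0.4,0.5,0,0,0],[0,0,0.45,0,0,0],[0,0,0,0,0,0],[-0.4,0,0,0,0,0],[-0.4,0,0,0,0,0],[-0.4,0,0,0,0,0],[-0.4,0,0,0,0,0],[-0.4,0,0,0,0,0],[-0.4,0,0,0,0,0],[-0.4,0,0,0,0,0],[-0.4,0,0,0,0,0],[-0.4,0,0,0,0,0],[-0.4,0,0,0,0,0],[0,0,0,0,0,0]]}}

```text
clock: 4.6
tool_pos: [0.5339, -0.0164, 0.0457]
orientation: [-180.0, -0.1, 179.6]
force: [-3.7, -1.8, 1.8]
opening: 0.0605
gripper_force: 1.6
```

```bash
python3 - <<'E'
from h import *
o=get_obs(); print(o['tool_pos'],o['force'],o['orientation'])
s=save('side','s1.png')
E
```

```text
[ 0.5339029  -0.01636055  0.04565293] [-3.74378358 -1.80640536  1.78012598] [-1.79963166e+02 -1.24956073e-01  1.79575595e+02]
```

View pics/s1.png

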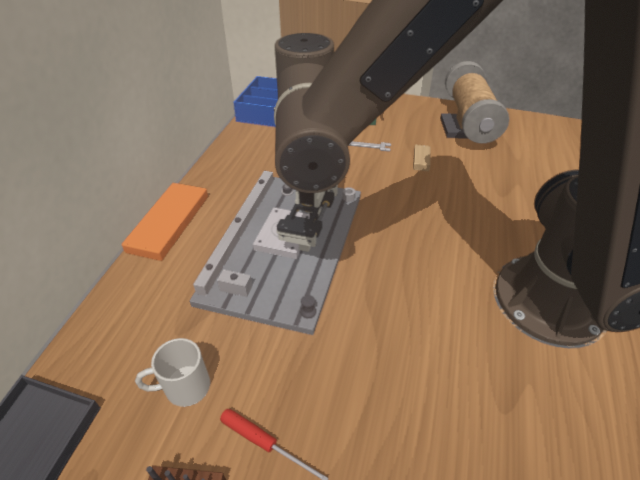

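The fingers lie behind the blank (around (300,228)), which has moved squarely towards the fence. I continue the push.

Request:
{"method": "play_rows", "body": {"plan": [[-0.4,0,0,0,0,0],[-0.4,0,0,0,0,0],[-0.4,0,0,0,0,0],[-0.4,0,0,0,0,0],[-0.4,0,0,0,0,0],[-0.4,0,0,0,0,0],[-0.4,0,0,0,0,0],[-0.4,0,0,0,0,0],[-0.4,0,0,0,0,0],[-0.2,0,0,0,0,0],[0,0,0,0,0,0]]}}

```text
clock: 5.57
tool_pos: [0.5734, -0.016, 0.0462]
orientation: [180.0, 0.1, 179.6]
force: [-0.9, -0.3, -1.0]
opening: 0.0601
gripper_force: 0.5
```

Request:
{"method": "play_rows", "body": {"plan": [[-0.15,0,0,0,0,0],[-0.15,0,0,0,0,0],[-0.15,0,0,0,0,0],[-0.1,0,0,0,0,0],[0,0,0,0,0,0]]}}

```text
clock: 5.98
tool_pos: [0.5778, -0.0162, 0.0462]
orientation: [-180.0, -0.0, 179.6]
force: [-3.9, -0.8, 2.0]
opening: 0.0601
gripper_force: 2.3
```

Request:
{"method": "play_rows", "body": {"plan": [[-0.1,0,0,0,0,0],[-0.1,0,0,0,0,0],[-0.1,0,0,0,0,0],[0,0,0,0,0,0]]}}

```text
clock: 6.32
tool_pos: [0.5781, -0.0165, 0.046]
orientation: [-180.0, -0.3, 179.6]
force: [-13.5, 3.0, 9.7]
opening: 0.06
gripper_force: 6.9
```

Request:
{"method": "play_rows", "body": {"plan": [[-0.1,0,0,0,0,0],[-0.1,0,0,0,0,0],[0,0,0,0,0,0],[0,0,0,0,0,0]]}}

```text
clock: 6.65
tool_pos: [0.5782, -0.0167, 0.0457]
orientation: [-179.9, -0.5, 179.6]
force: [-19.4, 3.6, 13.0]
opening: 0.0599
gripper_force: 9.7
```

Request:
{"method": "play_rows", "body": {"plan": [[0.2,0,0,0,0,0],[0.5,0,0,0,0,0],[1,0,0,0,0,0],[1,0,0,0,0,0],[0,0,-2.5,0,0,0],[0,0,-3.5,0,0,0],[0,0,-3.5,0,0,0],[3,0,-1,0,0,0],[4,0,0,0,0,0],[4,0,0,0,0,0],[0,0,0,0,0,0]], "grip": 3}}

```text
clock: 7.57
tool_pos: [0.4385, -0.0166, 0.1506]
orientation: [179.9, -0.1, 179.5]
force: [-1.4, -0.2, -0.9]
opening: 0.0303
gripper_force: 0.0
```

```bash
python3 - <<'E'
from h import *
print(get_obs()['joint_pos'].round(1))
s=snapshot('top')
cv2.imwrite('pics/r1.png',cv2.cvtColor(rectify(s,.04),cv2.COLOR_RGB2BGR))
print([(d['position'],d['score']) for d in spot_point('top','blank')])
E
```

```text
[ 2.36e+01  3.20e+00 -3.54e+01 -1.00e-01 -5.14e+01 -1.14e+02]
[([0.6377, -0.0194, 0.0206], 0.75)]
```

View pics/r1.png

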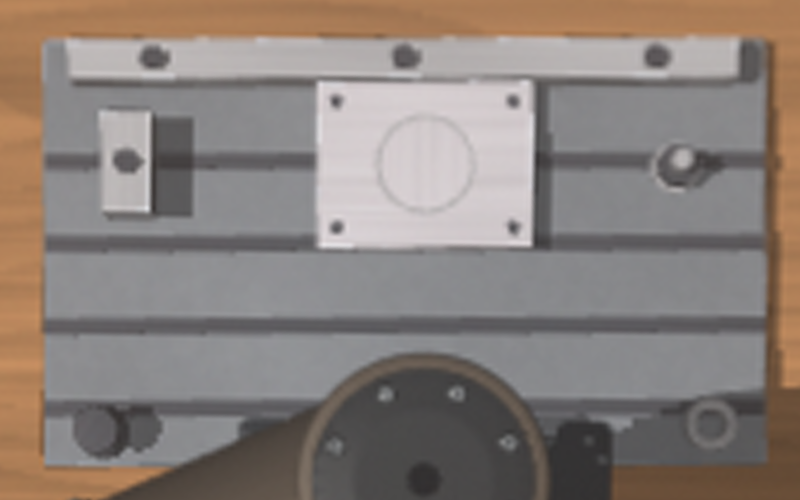

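The blank's long edge lies on the fence along its whole length (row ~80, columns 317–534), well clear of the stop at column 152. Now I turn the gripper and go behind the blank's −y end.

Request:
{"method": "play_rows", "body": {"plan": [[0,0,0,0,0,-6.95],[0,0,0,0,0,-6.95],[0,0,0,0,0,-6.95],[0,0,0,0,0,-6.95],[0,0,0,0,0,-6.95],[0,0,0,0,0,-6.95],[0,0,0,0,0,-6.95],[0,0,0,0,0,-6.95],[0,0,0,0,0,-6.95],[0,0,0,0,0,-6.95],[0,0,0,0,0,-6.95],[0,0,0,0,0,-6.95],[0,0,0,0,0,-6.95],[1.7,-3.3,0,0,0,0],[1.7,-3.3,0,0,0,0],[1.7,-3.3,0,0,0,0],[1.7,-3.3,0,0,0,0],[1.7,-3.3,0,0,0,0],[1.7,-3.3,0,0,0,0],[0,0,0,0,0,0]]}}

```text
clock: 9.33
tool_pos: [0.6495, -0.1205, 0.1492]
orientation: [-179.9, -0.1, -90.1]
force: [0.5, 0.5, -0.7]
opening: 0.03
gripper_force: 0.0
```

Request:
{"method": "play_rows", "body": {"plan": [[0,1.3,0,0,0,0],[0,0,0,0,0,0],[0,0,2.5,0,0,0],[0,0,2.5,0,0,0],[0,0,2,0,0,0],[0,0,0,0,0,0],[0,0,0,0,0,0]]}}

```text
clock: 9.92
tool_pos: [0.6309, -0.1175, 0.0804]
orientation: [179.9, -0.0, -90.0]
force: [-0.2, -0.1, 0.3]
opening: 0.0301
gripper_force: 0.0
```

Request:
{"method": "play_rows", "body": {"plan": [[0,-0.6,1.2,0,0,0.2],[0,0,1.2,0,0,0],[0,0,1.05,0,0,0],[0,0,0,0,0,0],[0,0,0,0,0,0]]}}

```text
clock: 10.33
tool_pos: [0.6363, -0.1175, 0.0459]
orientation: [179.9, -0.0, -90.2]
force: [-0.3, 0.2, 0.9]
opening: 0.0301
gripper_force: 0.0
```

Request:
{"method": "play_rows", "body": {"plan": [[-0.5,0,0,0,0,0],[-0.5,0,0,0,0,0],[-0.5,0,0,0,0,0],[-0.5,0,0,0,0,0],[-0.5,0,0,0,0,0],[-0.4,-0.005,0,0,0,0],[-0.4,-0.005,0,0,0,0],[-0.4,-0.005,0,0,0,0],[-0.4,-0.005,0,0,0,0],[-0.4,-0.005,0,0,0,0],[-0.4,-0.005,0,0,0,0],[-0.4,-0.005,0,0,0,0],[-0.4,-0.005,0,0,0,0],[-0.4,-0.005,0,0,0,0],[-0.4,-0.005,0,0,0,0],[-0.4,-0.005,0,0,0,0],[-0.4,-0.005,0,0,0,0],[0,0,0,0,0,0]]}}

```text
clock: 11.83
tool_pos: [0.6371, -0.0445, 0.0469]
orientation: [179.9, -0.1, -90.2]
force: [-2.4, -3.3, 2.3]
opening: 0.0299
gripper_force: 1.7
```

Request:
{"method": "play_rows", "body": {"plan": [[-0.4,-0.005,0,0,0,0],[-0.4,-0.005,0,0,0,0],[-0.4,-0.005,0,0,0,0],[-0.4,-0.005,0,0,0,0],[-0.4,-0.005,0,0,0,0],[-0.4,-0.005,0,0,0,0],[-0.4,-0.005,0,0,0,0],[-0.4,-0.005,0,0,0,0],[-0.4,-0.005,0,0,0,0],[-0.4,-0.005,0,0,0,0],[-0.2,0,0,0,0,0],[-0.2,0,0,0,0,0],[0,0,0,0,0,0]]}}

```text
clock: 12.92
tool_pos: [0.6373, -0.0013, 0.0467]
orientation: [179.9, -0.1, -90.2]
force: [-3.9, -5.8, 4.5]
opening: 0.0303
gripper_force: 3.1
```

Request:
{"method": "play_rows", "body": {"plan": [[-0.15,0,0,0,0,0],[-0.15,0,0,0,0,0],[-0.15,0,0,0,0,0],[0,0,0,0,0,0]]}}

```text
clock: 13.25
tool_pos: [0.6372, 0.003, 0.0467]
orientation: [179.9, -0.1, -90.2]
force: [-2.5, -6.4, 3.7]
opening: 0.0296
gripper_force: 3.3
```

Request:
{"method": "play_rows", "body": {"plan": [[-0.12,0,0,0,0,0],[-0.12,0,0,0,0,0],[-0.12,0,0,0,0,0],[-0.1,0,0,0,0,0],[0,0,0,0,0,0]]}}

```text
clock: 13.67
tool_pos: [0.6372, 0.0053, 0.0467]
orientation: [179.8, -0.2, -90.2]
force: [-0.8, -18.9, 3.1]
opening: 0.0302
gripper_force: 9.2
```

Request:
{"method": "play_rows", "body": {"plan": [[-0.1,0,0,0,0,0],[0,0,0,0,0,0],[0,0,0,0,0,0]]}}

```text
clock: 13.92
tool_pos: [0.6372, 0.0054, 0.0467]
orientation: [179.8, -0.3, -90.2]
force: [0.7, -22.9, 3.7]
opening: 0.0299
gripper_force: 11.3
```

Request:
{"method": "play_rows", "body": {"plan": [[0.3,0,0,0,0,0],[0.4,0,0,0,0,0],[1,0,0,0,0,0],[1,0,0,0,0,0],[0,0,-3,0,0,0],[0,0,-3.5,0,0,0],[0,0,-3.5,0,0,0],[0,3.5,0,0,0,0],[0,3.5,0,0,0,0],[0,3.5,0,0,0,0],[0,3.5,0,0,0,0],[0,3.5,0,0,0,0],[0,2,0,0,0,0],[0,0,0,0,0,0]]}}

```text
clock: 15.08
tool_pos: [0.4393, -0.0172, 0.1467]
orientation: [180.0, 0.1, -90.3]
force: [-0.9, -0.4, -0.4]
opening: 0.0301
gripper_force: 0.0
```

```bash
python3 - <<'E'
from h import *
s=snapshot('top')
cv2.imwrite('pics/r2.png',cv2.cvtColor(cv2.resize(rectify(s,.038,x0=.56,x1=.72,y0=-.02,y1=.22),None,fx=2,fy=2),cv2.COLOR_RGB2BGR))
print([(d['position'],d['score']) for d in spot_point('top','blank')])
s=save('side','s2.png')
for n in ('blank','jack','bush','stop'): print(n,[(d['position'],d['score']) for d in spot_point('side',n)][:1])
E
```

```text
[([0.6376, 0.078, 0.0208], 0.96)]
blank [([0.6407, 0.0832, 0.021], 0.7)]
jack [([0.4793, 0.1782, 0.0165], 0.83)]
bush []
stop [([0.6389, 0.1595, 0.0209], 0.72)]
```

View pics/r2.png

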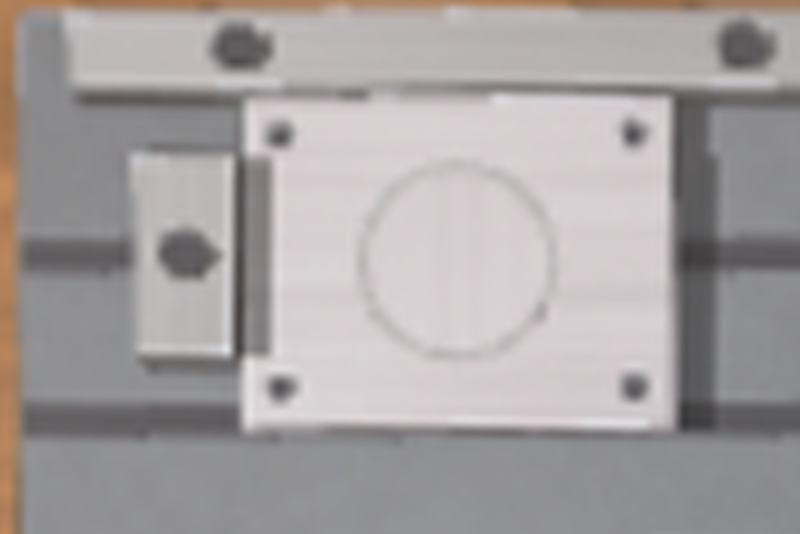

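View pics/s2.png

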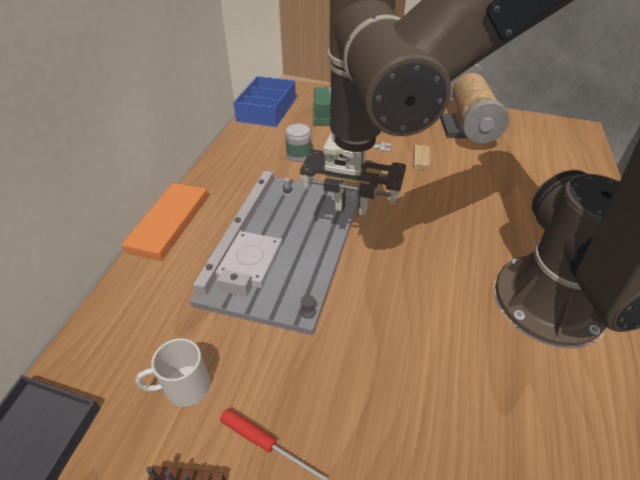

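The side view shows the blank between fence and stop, with jack, mug and driver untouched. In the top crop the apparent gaps (columns 235–243, rows 90–97) match the parallax of the taller fence and stop. I press once lightly towards the fence to confirm by contact.

Request:
{"method": "play_rows", "body": {"plan": [[-2.5,-2.2,0,0,0,0],[-2.5,-2.2,0,0,0,0],[-2.5,-2.2,0,0,0,0],[-2.4,-2.2,0,0,0,0],[0,0,0,0,0,0],[0,0,0,0,0,0],[0,0,2.5,0,0,0],[0,0,2.5,0,0,0],[0,0,2.5,0,0,0],[0,0,1.5,0,0,0],[0,0,0.9,0,0,0],[0,0,0,0,0,0],[0,0,0,0,0,0]]}}

```text
clock: 16.52
tool_pos: [0.5317, 0.0817, 0.0476]
orientation: [180.0, -0.0, -90.3]
force: [0.0, 0.5, 0.9]
opening: 0.0303
gripper_force: 0.0
```

Request:
{"method": "play_rows", "body": {"plan": [[0,-0.4,0,0,0,0],[0,-0.4,0,0,0,0],[0,-0.3,0,0,0,0],[0,-0.3,0,0,0,0],[0,-0.2,0,0,0,0],[0,-0.2,0,0,0,0],[0,0,0,0,0,0]]}}

```text
clock: 17.1
tool_pos: [0.5502, 0.0821, 0.0477]
orientation: [-180.0, 0.0, -90.2]
force: [-0.0, 0.4, 0.9]
opening: 0.0303
gripper_force: 0.0
```

Request:
{"method": "play_rows", "body": {"plan": [[0,-0.1,0,0,0,0],[0,-0.1,0,0,0,0],[0,-0.1,0,0,0,0],[0,0,0,0,0,0]]}}

```text
clock: 17.43
tool_pos: [0.5529, 0.0821, 0.0476]
orientation: [-180.0, -0.0, -90.2]
force: [-0.1, -0.2, 0.6]
opening: 0.03
gripper_force: 0.0
```

Request:
{"method": "play_rows", "body": {"plan": [[0,-0.1,0,0,0,0],[0,-0.1,0,0,0,0],[0,-0.1,0,0,0,0],[0,0,0,0,0,0]]}}

```text
clock: 17.77
tool_pos: [0.556, 0.0821, 0.0476]
orientation: [-180.0, 0.0, -90.2]
force: [0.1, -0.5, -0.7]
opening: 0.0298
gripper_force: 0.0
```

Request:
{"method": "play_rows", "body": {"plan": [[0,-0.1,0,0,0,0],[0,-0.1,0,0,0,0],[0,-0.1,0,0,0,0],[0,-0.1,0,0,0,0],[0,0,0,0,0,0]]}}

```text
clock: 18.18
tool_pos: [0.5585, 0.0817, 0.0472]
orientation: [179.9, -0.0, -90.3]
force: [-5.1, 1.5, 2.4]
opening: 0.03
gripper_force: 2.3
```

Request:
{"method": "play_rows", "body": {"plan": [[0,-0.1,0,0,0,0],[0,-0.1,0,0,0,0],[0,-0.1,0,0,0,0],[0,0,0,0,0,0]]}}

```text
clock: 18.52
tool_pos: [0.5587, 0.0812, 0.0467]
orientation: [179.6, -0.1, -90.3]
force: [-13.7, 4.0, 7.9]
opening: 0.0302
gripper_force: 7.2
```

Firm contact at the fence. The tool crept slightly in −y under load, so I re-nudge the end against the stop.

Request:
{"method": "play_rows", "body": {"plan": [[0,0.3,0,0,0,0],[0,0.5,0,0,0,0],[0,0.7,0,0,0,0],[0,0,-3,0,0,0],[0,0,-3.5,0,0,0],[0,0,-2.5,0,0,0],[2.7,-2.3,0,0,0,0],[2.7,-2.3,0,0,0,0],[2.7,-2.3,0,0,0,0],[2.5,-2.3,0,0,0,0],[0,0,0,0,0,0],[0,0,0,0,0,0]]}}

```text
clock: 19.52
tool_pos: [0.6397, -0.0259, 0.1369]
orientation: [180.0, -0.0, -90.4]
force: [-0.8, 0.9, -0.5]
opening: 0.0305
gripper_force: 0.0
```

Request:
{"method": "play_rows", "body": {"plan": [[0,0.2,2.5,0,0,0.1],[0,0,2.5,0,0,0],[0,0,2.5,0,0,0],[0,0,1.5,0,0,0],[0,0,0,0,0,0],[0,0,0,0,0,0],[-0.5,0,0,0,0,0],[-0.5,0,0,0,0,0],[-0.5,0,0,0,0,0],[-0.5,0,0,0,0,0],[-0.5,0,0,0,0,0],[-0.2,0,0,0,0,0],[0,0,0,0,0,0]]}}

```text
clock: 20.6
tool_pos: [0.6376, 0.0034, 0.0478]
orientation: [-180.0, 0.0, -90.3]
force: [-0.8, 0.7, -0.0]
opening: 0.0301
gripper_force: 0.0
```

Request:
{"method": "play_rows", "body": {"plan": [[-0.1,0,0,0,0,0],[-0.1,0,0,0,0,0],[-0.1,0,0,0,0,0],[-0.1,0,0,0,0,0],[-0.1,0,0,0,0,0],[0,0,0,0,0,0]]}}

```text
clock: 21.1
tool_pos: [0.637, 0.0051, 0.0475]
orientation: [179.9, -0.2, -90.3]
force: [0.5, -12.2, -0.0]
opening: 0.0299
gripper_force: 6.0
```

Request:
{"method": "play_rows", "body": {"plan": [[0.3,0,0,0,0,0],[0.5,0,0,0,0,0],[1,0,0,0,0,0],[1,0,0,0,0,0],[0,0,-3,0,0,0],[0,0,-3.5,0,0,0],[0,0,-3.5,0,0,0],[0,3.5,0,0,0,0],[0,3.5,0,0,0,0],[0,3.5,0,0,0,0],[0,3.5,0,0,0,0],[0,3.5,0,0,0,0],[0,2,0,0,0,0],[0,0,0,0,0,0],[0,0,0,0,0,0]]}}

```text
clock: 22.35
tool_pos: [0.4419, -0.0195, 0.1484]
orientation: [-179.9, 0.0, -90.3]
force: [0.4, 0.6, 0.3]
opening: 0.0299
gripper_force: 0.0
```

```bash
python3 - <<'E'
from h import *
s=snapshot('top')
cv2.imwrite('pics/r3.png',cv2.cvtColor(cv2.resize(rectify(s,.038,x0=.56,x1=.72,y0=-.02,y1=.22),None,fx=2,fy=2),cv2.COLOR_RGB2BGR))
E
```

```text
(no output)
```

View pics/r3.png

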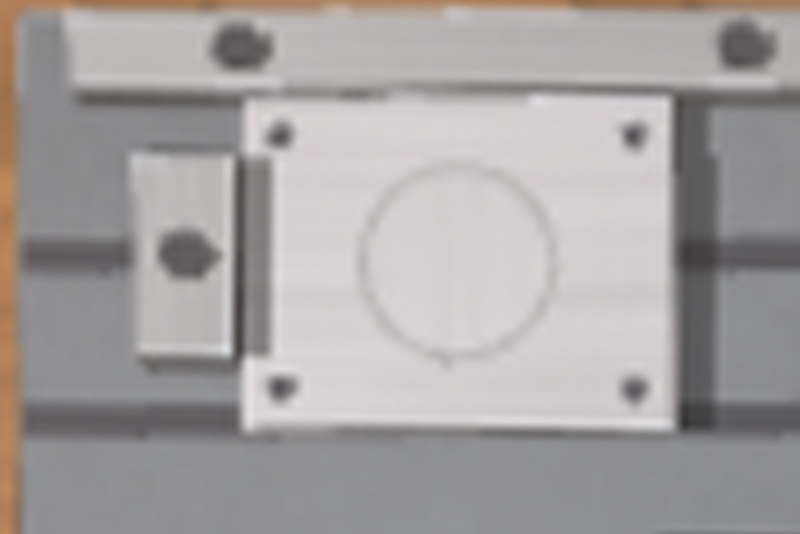

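The blank is parallel to the fence (row ~97) and against the stop (column ~243), unchanged from before, and the robot is clear. I hand it in.

```bash
python3 -c "from plant import close_job; print(close_job())"
```

```text
the job is handed in; nothing more can be done
None
```

The blank was pushed flush to the fence, then along it to the square stop at the +y end; pressing it against each met firm contact, and I handed the job in at about 22 s with the robot clear.

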